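# Turn the half-stained caddy against the bench stop and wedge up its bare side

## Task

The bare, pale long side of the plywood caddy is the next to be stained, and its lower edge must be clear of the bench. Turn the caddy and set it with its stained back flat against the wooden bench stop, near the middle of the stop, so that the bare side looks straight away from it; then, with the wedge flat on the bench, push its thin end under the middle of the bare side until both feet on that side just clear the bench, by a few millimetres and no more. Finish while still gripping the wedge in place, the caddy resting only on the wedge and its back feet and not touched by the arm; leave the stain can, jar, sanding block and brush where they are.

Things in the scene. Friction and masses are not known exactly. Their poses are not given: they have to be found in the camera images.
- caddy: Loose open plywood caddy, 0.55-0.95 kg, 200 (own x) x 150 mm (own y), stained dark but for one bare, pale long side, the face at y = -75 mm; stained back at y = +75. Origin: centre of footprint, under the feet; z up. Rubber feet (18 mm across, 8 mm high, at x +-80, y +-55 mm) hold its flat bottom 8 mm off the bench all round. Walls 9 mm thick, 87 mm high; a centre board along x ends in a hand bar.
- caddy_bar (a point): Middle of the caddy's hand bar, 170 mm above the feet. The bar is 140 mm long (along own x), 12 mm thick (own y), from z = 155 to 185 mm, with a hand slot 96 mm wide and 45 mm high below it; pinch it across its thickness from above.
- caddy_bare_foot_l (a point): Underside of the foot on the bare side at own x = -80, y = -55 mm; its height is how far this foot is off the bench (0 when standing).
- caddy_bare_foot_r (a point): The same for the other foot on the bare side, own x = +80, y = -55 mm.
- caddy_back_l (a point): Low point near one end of the stained back face: own x = -80, y = +75, z = 12 mm.
- caddy_back_r (a point): Low point near one end of the stained back face: own x = +80, y = +75, z = 12 mm.
- stop: Bench stop: wooden batten 300 mm (own x) by 40 mm (own y) by 40 mm high, screwed down. Origin: centre of its underside. Its working face is at own y = -20 mm and looks along own -y; when the caddy's back lies flat on it, the caddy's axes are parallel to the stop's.
- stop_face (a point): Middle of the stop's working face, 20 mm above the bench.
- wedge: Loose hardwood wedge, 90 g, 180 mm long (own x) by 40 mm wide (own y), flat underside; its height rises evenly from 4 mm at the thin end (own x = +90 mm) to 28 mm at the red-painted heel (own x = -90 mm), i.e. 2/15. Origin: centre of the underside, z up. Grip it by its two upright sides near the heel.
- wedge_tip (a point): Middle of the wedge's thin end, 2 mm above its underside (own x = +90 mm).
- stain_can: Bystander: stain can with yellow band, 100 mm across, 100 mm high, about 0.8 kg. Origin: centre of its underside.
- jar: Bystander: amber jar, 68 mm across, 85 mm high. Origin: centre of its underside.
- sanding_block: Bystander: cork sanding block, 105 x 62 x 28 mm. Origin: centre of its underside.
- brush: Bystander: brush, 210 mm long, lying along own x. Origin: near its middle, on the bench.

How it is judged:
By the outcome, as a careful person would: the job done as asked, in the order asked, and still so for the second after the job is handed in, while the arm keeps its last pose, push and grip.
It also fails if it takes over 69 s, if anything falls off the work surface, if the arm or the gripper's body presses on something with over 40 N, if the wrist force passes 120 N, or if a joint passes its speed limit or range.

## Robot

A 7-joint arm with a two-finger parallel gripper is mounted at the origin on the work surface. World frame = base frame: x ahead of the robot, y to its left, z up, the work surface at z = 0. Lengths are in mm, angles in rad, forces in N, time in s.
With the tool pointing down it reaches from about 400 to 875 mm from the base axis. Payload 4.4 kg.
Tool frame: the origin (TCP) lies midway between the tips of the shut fingers; the grasp point (between the pads) lies 19 mm behind it; x points along the fingers, y is the direction in which the jaws open and shut, and the axes are right-handed (so a half turn about x gives the same grasp; the last joint's range is limited). The gripper opens to 85 mm and grips with 20 to 120 N. Pads are 22 mm wide; open, the fingers measure 114 mm over their backs; the gripper's body (76 mm by 85 mm) begins 54 mm behind the grasp point. The pads swing forward as they close: fully open they stand 13 mm farther back than shut.
Start: joints at [1.035, 0.628, 0.038, 1.517, -0.027, 0.996, -0.02], TCP at [294.288, -579.579, 231.313] pointing down, gripper open.
Joint ranges: [-3.06, 3.06], [-0.37, 2.12], [-1.25, 1.32], [0.18, 2.47], [-1.1, 4.24], [0.23, 1.98], [-2.94, 2.94]. Speed limits (rad/s): [2.57, 2.57, 3.14, 3.14, 3.14, 3.14, 3.14].

## Interface

Orientations are given as [roll, pitch, yaw] about the fixed x, y, z axes, in that order (R = Rz(yaw) Ry(pitch) Rx(roll)).
In Python, from cell import ctrl gives the robot as it stands.
- The arm moves only by the tool arm_command, never from a script. Its argument "series" is a list of rows, each a list of 7 numbers: the opening, from 0 (shut) to 1 (fully open), then the shift along the world's x, y, z in cm, then the turn, a rotation vector about the world's x, y, z in degrees. In form: [[claw, x, y, z, rx, ry, rz], ...]. A call has 1 to 20 rows; each row shifts and turns the commanded pose from where the row before left it; what a row does not reach is not made up. A row lasts 1/12 s, in which the tool goes at most 41.7 mm and 7.16 degrees, less where a joint would pass 70% of its speed; a pose out of reach is approached as far as the arm can. A call with a gripper value outside its range is refused whole. The fingers move at their own pace and stop on an object; the grip force is fixed at half the most. Time passes only in rows, so rows that do not move let the fingers close. It gives the time, the measured TCP pose, the force and the opening at its end, in the units of the state.
- ctrl.read_state(): the state, without advancing time (a new reading comes with each control period).
- ctrl.get_image(name): name is "scene" or "top" or "wrist"; returns the picture (420x560x3 uint8, blue, green, red); there is no depth.
- ctrl.calibration(name): a dict with "fovy" (degrees; the focal length in pixels is half the picture's height over the tangent of half this angle, whatever the lens; pixels are square), "cx", "cy" (the principal point, pixels), "k1" (the pictures are not rectified: a ray, as slopes to the right and down, at radius r is drawn at 1 + k1 r^2 times it, then the intrinsics apply), "cam_to_world" (4x4, takes a point from camera to world coordinates); the wrist camera has in their place "T_tool_cam" (4x4, takes a point from camera to tool coordinates, whose origin is the TCP and whose axes are the tool frame's). Camera axes: x right, y up, looking along -z (the intrinsics and any distortion apply to the point x, -y, -z); pixel columns grow to the right and rows downward; lengths in mm; the calibration is good to about 2 mm. A picture is of the moment at which its call begins: read the wrist's pose just before it. calibration takes no time and is no camera call.
- ctrl.finish_job(): hands the job in, once; it reports no verdict.
Trained networks look in the newest picture that a camera, given by its name, has taken for a name from the list of things; names that differ only in an ending like _2 or _b are one class to them, and where a whole thing is asked for, a point or a joint stands for the part that bears it (a point fixed in the world has none). Each returns a list of dicts, best first, with "conf" (0 to 1); they miss things now and then, are a little off and sometimes report something else, mostly with a low value. They report only what shows in the picture. A call takes as long as a camera call.
- ctrl.spot_in(label, camera): "centre" ([x, y, z] in mm, in world coordinates, good to about 4 mm: the middle of the surface that is visible of it).
The state is a dict: "clock": time; "qpos": joint angles; "qd": joint speeds; "tau": joint torques, N m; "eef_pos": TCP position; "tool_rot": TCP orientation; "force": force on the tool from outside, world axes, zero at the start; "torque": the same for the moment, N m; "width": finger opening in mm.
Only numpy, scipy, OpenCV 4.12 (cv2) and the standard library are available. Lean on these libraries where they do the work, as an engineer would, in place of code of your own. Each camera call takes 0.05 s, during which the arm holds its last target.

## Working session

There is one attempt and no reset: what is moved stays moved. The work goes in short steps, Python scripts to look and compute and a tool call to move; the robot and the scene stay as the last step left them, time stands still between calls to the robot, and variables do not carry over. Pictures are saved under pics/ and viewed, and the job is handed in when it is done.

Besides the shell and the picture viewer there is one more tool, called after "Call:" by a JSON object that holds its "method" and its "body". arm_command: Moves the arm, as the interface text tells. Its arguments: {"type":"object","properties":{"series":{"type":"array"}},"required":["series"]}

```bash
ls; mkdir -p pics
cat > h.py <<'E'
import numpy as np, cv2
from cell import ctrl
def shot(n,f):
    im=ctrl.get_image(n); cv2.imwrite('pics/'+f,im); return im
def cal(n):
    c=ctrl.calibration(n); f=210/np.tan(np.radians(c['fovy'])/2); return c,f
def ray(n,u,v,T=None):
    c,f=cal(n); p=np.array([(u-c['cx'])/f,(v-c['cy'])/f]); q=p.copy()
    for _ in range(20): q=p/(1+c['k1']*(q@q))
    T=np.array(c['cam_to_world']) if T is None else T
    return T[:3,3], T[:3,:3]@np.array([q[0],-q[1],-1])
def onz(n,u,v,z=0,T=None):
    o,d=ray(n,u,v,T); return o+d*(z-o[2])/d[2]
def proj(n,P,T=None):
    c,f=cal(n); T=np.array(c['cam_to_world']) if T is None else T
    p=T[:3,:3].T@(np.asarray(P,float)-T[:3,3]); q=np.array([p[0],-p[1]])/-p[2]
    q=q*(1+c['k1']*(q@q)); return q*f+[c['cx'],c['cy']]
def R(rpy):
    from scipy.spatial.transform import Rotation as Ro
    return Ro.from_euler('xyz',rpy).as_matrix()
def wristT(s):
    c=ctrl.calibration('wrist'); T=np.eye(4); T[:3,:3]=R(s['tool_rot']); T[:3,3]=s['eef_pos']
    return T@np.array(c['T_tool_cam'])
E
python3 - <<'E'
from h import *
s=ctrl.read_state(); print({k:np.round(v,3) for k,v in s.items()})
shot('scene','s0.png'); shot('top','t0.png')
for n in ['scene','top']:
    print(n,np.round(ctrl.calibration(n)['cam_to_world'],2).tolist(), {k:v for k,v in ctrl.calibration(n).items() if k!='cam_to_world'})
for l in ['caddy','caddy_bar','stop','stop_face','wedge','wedge_tip','caddy_back_l','caddy_bare_foot_l','caddy_bare_foot_r']:
    print(l,[(np.round(d['centre']).tolist(),round(d['conf'],2)) for d in ctrl.spot_in(l,'top')[:2]])
print(ctrl.calibration('wrist'))
E
```

```text
pics
{'clock': np.float64(0.0), 'qpos': array([ 1.035,  0.629,  0.038,  1.518, -0.027,  0.996, -0.02 ]), 'qd': array([-0.   ,  0.   , -0.001, -0.001,  0.   , -0.   , -0.001]), 'tau': array([-0.0000e+00, -5.6339e+01,  1.2260e+00, -1.9344e+01,  1.1000e-02,
        1.1000e-02,  0.0000e+00]), 'eef_pos': array([ 294.015, -578.997,  230.376]), 'tool_rot': array([-1.567,  1.569,  2.044]), 'force': array([-0.075, -0.048, -1.142]), 'torque': array([ 0.037,  0.007, -0.079]), 'width': np.float64(85.809)}
scene [[-0.38, -0.65, 0.65, 1302.93], [0.92, -0.26, 0.28, 364.61], [-0.02, 0.71, 0.7, 914.77], [0.0, 0.0, 0.0, 1.0]] {'fovy': 45.330769039472216, 'cx': 287.6653473746214, 'cy': 213.2481862992028, 'k1': -0.14358355693691552}
top [[0.0, 1.0, -0.1, 459.73], [-1.0, 0.0, 0.01, 59.73], [0.01, 0.1, 1.0, 1407.25], [0.0, 0.0, 0.0, 1.0]] {'fovy': 51.87228270202404, 'cx': 276.21545457111375, 'cy': 206.43096036581252, 'k1': -0.1314478690417904}
caddy [([591.0, 3.0, 14.0], 0.9), ([471.0, -282.0, 18.0], 0.33)]
caddy_bar [([584.0, 1.0, 20.0], 0.92)]
stop []
stop_face [([564.0, 180.0, 40.0], 0.85)]
wedge [([468.0, -279.0, 18.0], 0.61)]
wedge_tip [([468.0, -283.0, 18.0], 0.93)]
caddy_back_l [([586.0, 0.0, 17.0], 0.77), ([620.0, 414.0, 99.0], 0.74)]
caddy_bare_foot_l [([591.0, 1.0, 17.0], 0.83), ([785.0, 146.0, 86.0], 0.49)]
caddy_bare_foot_r [([591.0, 1.0, 17.0], 0.83), ([785.0, 146.0, 86.0], 0.49)]
{'fovy': 67.93014318666523, 'cx': 282.9113052384874, 'cy': 206.75160154242965, 'k1': -0.00010470200568973735, 'T_tool_cam': array([[-4.26119293e-05,  3.13661470e-01, -9.49534876e-01,
        -1.43173413e+02],
       [ 9.99999346e-01, -1.07213239e-03, -3.99035921e-04,
        -2.28194552e-01],
       [-1.14318929e-03, -9.49534272e-01, -3.13661219e-01,
        -8.06076722e+01],
       [ 0.00000000e+00,  0.00000000e+00,  0.00000000e+00,
         1.00000000e+00]])}
```

View pics/s0.png

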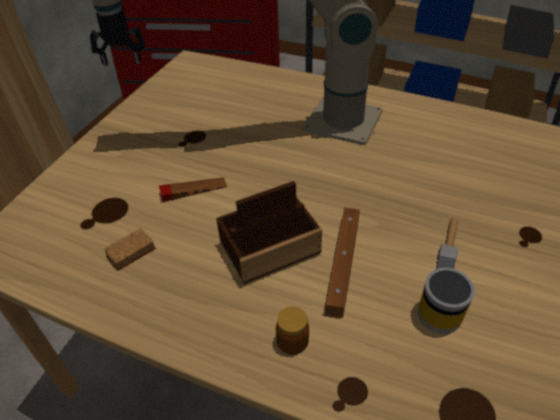

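View pics/t0.png

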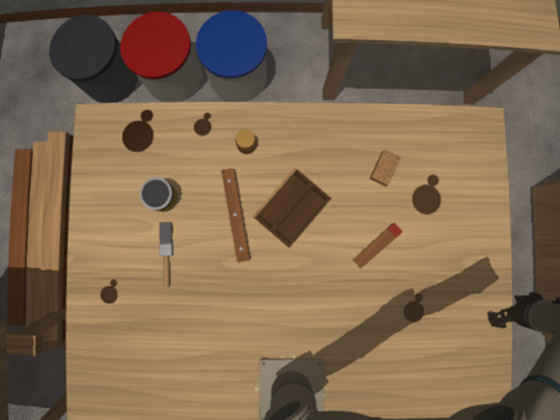

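Run:
```python
from h import *
t=cv2.imread('pics/t0.png'); s=cv2.imread('pics/s0.png')
a=cv2.resize(t[150:275,205:415],None,fx=3.8,fy=3.8,interpolation=cv2.INTER_CUBIC); cv2.imwrite('pics/t0c.png',cv2.convertScaleAbs(a,alpha=1.7))
a=cv2.resize(s[165:325,150:365],None,fx=3.7,fy=3.7,interpolation=cv2.INTER_CUBIC); cv2.imwrite('pics/s0c.png',cv2.convertScaleAbs(a,alpha=1.7))
```

```text
(no output)
```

View pics/t0c.png

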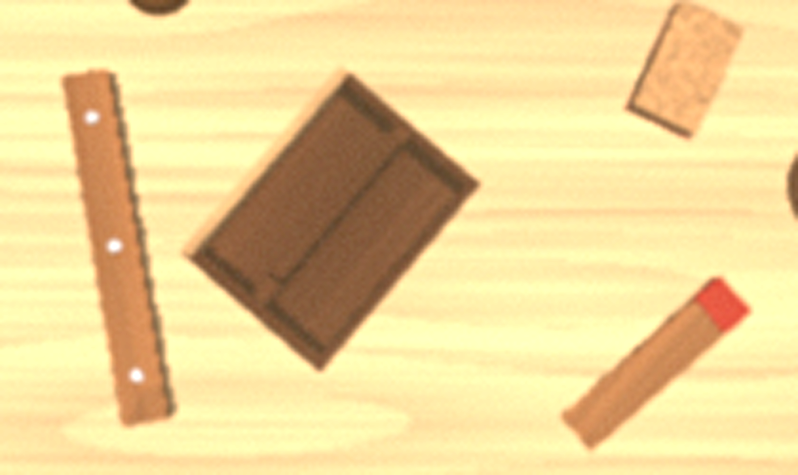

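View pics/s0c.png

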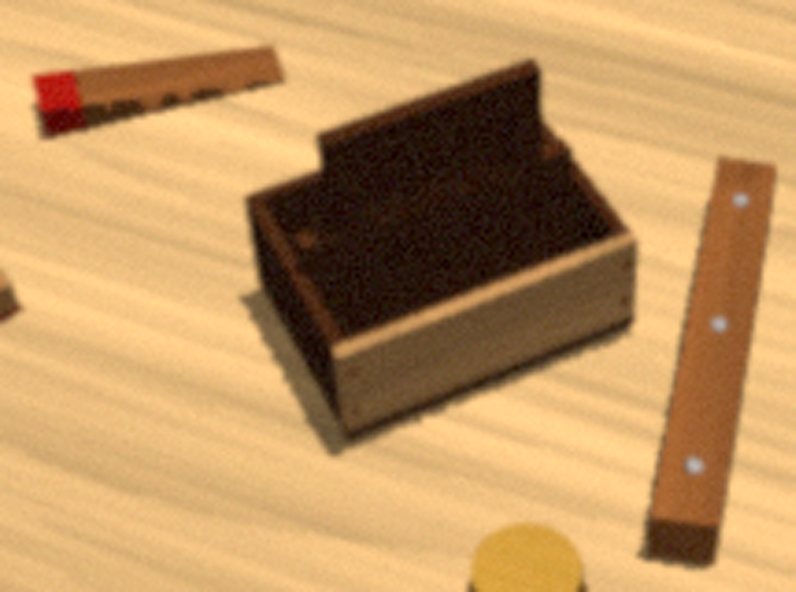

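Run:
```python
from h import *
g=lambda pts,z:[onz('top',205+a/3.8,150+b/3.8,z)[:2].round(1) for a,b in pts]
for z in (87,95):
    c=g([(340,68),(480,183),(320,370),(184,253)],z)
    c=np.array(c);print('caddy',z,c.tolist(),c.mean(0),[np.linalg.norm(c[i]-c[(i+1)%4]).round(1) for i in range(4)],[np.degrees(np.arctan2(*(c[(i+1)%4]-c[i])[::-1])).round(1) for i in range(4)])
c=np.array(g([(64,76),(113,71),(172,413),(124,424)],40));print('stop',c.tolist(),c.mean(0),[np.linalg.norm(c[i]-c[(i+1)%4]).round(1) for i in range(4)],[np.degrees(np.arctan2(*(c[(i+1)%4]-c[i])[::-1])).round(1) for i in range(4)])
w=[g([(718,277),(750,310)],28),g([(590,449),(562,415)],4)]
w=np.array(w).reshape(-1,2);print('wedge',w.tolist(),w.mean(0),(w[2:].mean(0)-w[:2].mean(0)),np.degrees(np.arctan2(*(w[2:].mean(0)-w[:2].mean(0))[::-1])))
for l in ['stop','stop_face','wedge','caddy_bar','jar','stain_can','sanding_block','brush']:
  for c in ['scene','top']:
    print(l,c,[(np.round(d['centre']).tolist(),round(d['conf'],2)) for d in ctrl.spot_in(l,c)[:2]])
```

```text
caddy 87 [[706.7, -4.4], [612.6, -118.1], [461.1, 12.0], [554.9, 121.7]] [583.825   2.8  ] [np.float64(147.6), np.float64(199.7), np.float64(144.3), np.float64(197.3)] [np.float64(-129.6), np.float64(139.3), np.float64(49.5), np.float64(-39.7)]
caddy 95 [[705.2, -4.0], [611.7, -117.0], [461.1, 12.3], [554.3, 121.3]] [583.075   3.15 ] [np.float64(146.7), np.float64(198.5), np.float64(143.4), np.float64(196.1)] [np.float64(-129.6), np.float64(139.4), np.float64(49.5), np.float64(-39.7)]
stop [[707.9, 226.8], [712.3, 185.3], [425.2, 133.0], [415.9, 172.7]] [565.325 179.45 ] [np.float64(41.7), np.float64(291.8), np.float64(40.8), np.float64(297.0)] [np.float64(-83.9), np.float64(-169.7), np.float64(103.2), np.float64(10.5)]
wedge [[539.8, -329.5], [511.7, -356.8], [393.8, -222.2], [422.8, -198.3]] [ 467.025 -276.7  ] [-117.45  132.9 ] 131.4685498389634
stop scene []
stop top []
stop_face scene [([599.0, 188.0, 41.0], 0.92)]
stop_face top [([564.0, 180.0, 40.0], 0.85)]
wedge scene [([481.0, -284.0, 12.0], 0.76), ([729.0, -298.0, 27.0], 0.54)]
wedge top [([468.0, -279.0, 18.0], 0.61)]
caddy_bar scene [([607.0, 13.0, 70.0], 0.91), ([818.0, 157.0, 79.0], 0.47)]
caddy_bar top [([584.0, 1.0, 20.0], 0.92)]
jar scene [([818.0, 160.0, 78.0], 0.97)]
jar top []
stain_can scene [([648.0, 424.0, 99.0], 0.85)]
stain_can top [([622.0, 417.0, 100.0], 0.86)]
sanding_block scene [([730.0, -298.0, 26.0], 0.88)]
sanding_block top [([721.0, -303.0, 32.0], 0.69)]
brush scene [([450.0, 407.0, 19.0], 0.74)]
brush top [([460.0, 405.0, 22.0], 0.91)]
```

Run:
```python
from h import *
s=ctrl.read_state(); M=R(s['tool_rot']); print(M.round(3)); print(s['clock'])
```

```text
[[ 0.     0.453 -0.892]
 [ 0.    -0.892 -0.453]
 [-1.     0.    -0.   ]]
1.35
```

Call:
{"method": "arm_command", "body": {"series": [[1,0,4,0,0,0,7],[1,0,4,0,0,0,7],[1,0,4,0,0,0,7]]}}

```text
clock: 1.6
eef_pos: [294.0, -458.3, 231.0]
tool_rot: [-0.942, 1.571, 3.041]
force: [1.4, 0.8, -0.0]
width: 85.3
```

Run:
```python
from h import *
s=ctrl.read_state(); M=R(s['tool_rot']); print(M.round(3)); print(s['clock'],s['qpos'].round(3),s['eef_pos'],s['force'])
```

```text
[[-0.     0.746 -0.666]
 [ 0.    -0.666 -0.746]
 [-1.    -0.     0.   ]]
1.6 [ 0.995  0.477 -0.068  1.813  0.042  0.853  0.178] [ 294.00968508 -458.2624802   230.97735882] [ 1.40891966  0.76962475 -0.0284919 ]
```

Call:
{"method": "arm_command", "body": {"series": [[1,2.07,3.29,0,0,0,6.55],[1,2.07,3.29,0,0,0,6.55],[1,2.07,3.29,0,0,0,6.55],[1,2.07,3.29,0,0,0,6.55],[1,2.07,3.29,0,0,0,6.55],[1,2.07,3.29,0,0,0,6.55],[1,2.07,3.29,0,0,0,6.55],[1,2.07,3.29,0,0,0,6.55],[1,2.07,3.29,0,0,0,6.55],[1,2.07,3.29,0,0,0,6.55],[1,2.07,3.29,0,0,0,6.55],[1,2.07,3.29,0,0,0,6.55],[1,2.07,3.29,0,0,0,6.55],[1,2.07,3.29,0,0,0,6.55],[1,0,0,0,0,0,0]]}}

```text
clock: 2.85
eef_pos: [587.7, 10.9, 232.0]
tool_rot: [1.698, 1.561, 1.007]
force: [-0.3, 0.7, 1.5]
width: 85.3
```

Run:
```python
from h import *
s=ctrl.read_state(); M=R(s['tool_rot']); print(np.degrees(np.arctan2(M[1,1],M[0,1])), s['clock'],s['qpos'].round(3),s['eef_pos'])
im=shot('wrist','w1.png'); T=wristT(s); np.save('T1.npy',T)
for l in ['caddy_bar','stop_face']:
    print(l,[(np.round(d['centre']).tolist(),round(d['conf'],2)) for d in ctrl.spot_in(l,'wrist')[:2]])
```

```text
50.41074101425497 2.85 [ 0.277  0.581 -0.536  1.691  0.341  0.959  0.497] [587.7069616   10.8656725  232.04737328]
caddy_bar [([579.0, 8.0, 40.0], 0.63), ([702.0, -267.0, 11.0], 0.62)]
stop_face []
```

View pics/w1.png

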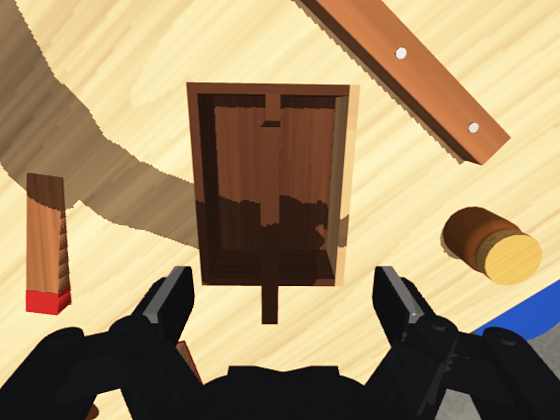

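Run:
```python
from h import *
T=np.load('T1.npy'); 
for p in [(262,324),(277,324),(263,122),(280,122)]: print(p,onz('wrist',*p,185,T).round(1))
im=cv2.imread('pics/w1.png'); a=cv2.convertScaleAbs(im[70:340,180:370],alpha=2.2); cv2.imwrite('pics/w1c.png',cv2.resize(a,None,fx=2.2,fy=2.2))
# rim corners z=95
c=np.array([onz('wrist',*p,95,T)[:2] for p in [(187,83),(359,85),(343,287),(202,286)]]);print(c.round(1).tolist(),c.mean(0))
```

```text
(262, 324) [634.3 -46.6 185. ]
(277, 324) [641.3 -38.1 185. ]
(263, 122) [526.2  47.3 185. ]
(280, 122) [532.6  55.  185. ]
[[462.6, 12.2], [555.4, 122.4], [705.0, -3.2], [610.7, -114.2]] [583.41894924   4.3068674 ]
```

View pics/w1c.png

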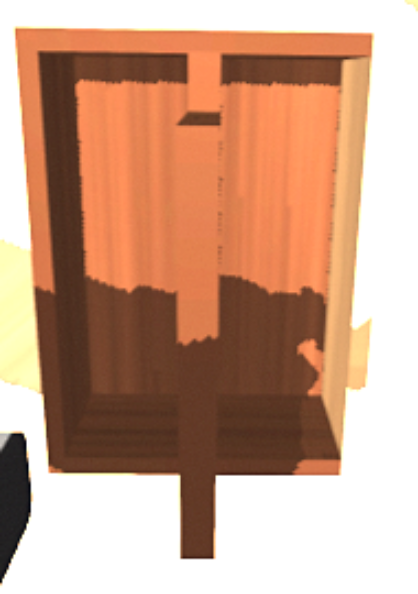

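```bash
cat > st.py <<'E'
from h import *
s=ctrl.read_state(); M=R(s['tool_rot']); print('yaw',np.degrees(np.arctan2(M[1,1],M[0,1])).round(2), s['clock'],s['qpos'].round(3),s['eef_pos'].round(1),'F',s['force'].round(1),'w',s['width'].round(1),'xaxis',M[:,0].round(3))
E
python3 st.py
```

```text
Traceback (most recent call last):
  File "st.py", line 2, in <module>
    s=ctrl.read_state(); M=R(s['tool_rot']); print('yaw',np.degrees(np.arctan2(M[1,1],M[0,1])).round(2), s['clock'],s['qpos'].round(3),s['eef_pos'].round(1),'F',s['force'].round(1),'w',s['width'].round(1),'xaxis',M[:,0].round(3))
                                                                                                                                                                                         ^^^^^^^^^^^^^^^^
AttributeError: 'float' object has no attribute 'round'
```

```bash
sed -i "s/s\['width'\].round(1)/round(float(s['width']),1)/" st.py; python3 st.py
```

```text
yaw 49.6 3.0 [ 0.285  0.577 -0.527  1.698  0.342  0.961  0.495] [583.8   0.8 231. ] F [-0.3 -0.3  0.4] w 85.4 xaxis [-0.001 -0.001 -1.   ]
```

Call:
{"method": "arm_command", "body": {"series": [[1,0,0.27,-2.5,0,0,0],[1,0,0,-2.5,0,0,0],[1,0,0,-1.5,0,0,0],[1,0,0,-1.0,0,0,0],[1,0,0,-0.5,0,0,0],[0,0,0,0,0,0,0],[0,0,0,0,0,0,0],[0,0,0,0,0,0,0],[0,0,0,0,0,0,0],[0,0,0,0,0,0,0],[0,0,0,0,0,0,0]]}}

```text
clock: 3.92
eef_pos: [584.3, 3.7, 151.9]
tool_rot: [0.406, 1.57, -0.298]
force: [-3.7, -4.6, 4.6]
width: 12.4
```

```bash
python3 st.py
```

```text
yaw 49.62 3.9167 [ 0.246  0.671 -0.478  1.776  0.413  0.795  0.429] [584.3   3.7 151.9] F [-3.7 -4.6  4.6] w 12.4 xaxis [ 0.001 -0.    -1.   ]
```

Call:
{"method": "arm_command", "body": {"series": [[0,0,0,0.5,0,0,0],[0,0,0,0.7,0,0,0],[0,0,0,0.6,0,0,-1.5],[0,0,0,0,0,0,-3],[0,0,0,0,0,0,-5],[0,0,0,0,0,0,-6],[0,0,0,0,0,0,-6],[0,0,0,0,0,0,-6],[0,0,0,0,0,0,-6],[0,0,0,0,0,0,-6],[0,0,0,0,0,0,-6],[0,0,0,0,0,0,-6],[0,0,0,0,0,0,-6],[0,0,0,0,0,0,-6],[0,0,0,0,0,0,-5],[0,0,0,0,0,0,-5]]}}

```text
clock: 5.25
eef_pos: [583.9, 4.3, 169.6]
tool_rot: [-2.524, 1.57, 1.767]
force: [-0.2, -0.1, -5.7]
width: 11.5
```

```bash
python3 st.py
```

```text
yaw -24.17 5.25 [ 0.028  0.609 -0.129  1.768  0.105  0.771 -0.575] [583.9   4.3 169.6] F [-0.2 -0.1 -5.7] w 11.5 xaxis [-0.     0.001 -1.   ]
```

Call:
{"method": "arm_command", "body": {"series": [[0,0,0,0,0,0,-6],[0,0,0,0,0,0,-6],[0,0,0,0,0,0,-6],[0,0,0,0,0,0,-6],[0,0,0,0,0,0,-6],[0,0,0.4,0,0,0,-6],[0,0,0.8,0,0,0,-6],[0,0,1.0,0,0,0,-4.5],[0,0,1.0,0,0,0,-2.5],[0,0,1.0,0,0,0,-1],[0,0,0.8,0,0,0,0],[0,0,0.4,0,0,0,0],[0,0,0.2,0,0,0,0],[0,0,0,0,0,0,0],[0,0,0,0,0,0,0],[0,0,0,0,0,0,0]]}}

```text
clock: 6.58
eef_pos: [584.1, 58.7, 169.3]
tool_rot: [1.278, 1.57, -1.583]
force: [0.3, -0.5, -5.8]
width: 11.0
```

```bash
python3 st.py
python3 - <<'E'
from h import *
s=ctrl.read_state();T=wristT(s); np.save('T2.npy',T)
w=shot('wrist','w2.png'); t=shot('top','t2.png'); 
a=cv2.resize(t[150:275,205:415],None,fx=3.8,fy=3.8,interpolation=cv2.INTER_CUBIC); cv2.imwrite('pics/t2c.png',cv2.convertScaleAbs(a,alpha=1.7))
E
```

```text
yaw -73.95 6.5833 [-0.229  0.615  0.127  1.765 -0.104  0.768 -1.341] [584.1  58.7 169.3] F [ 0.3 -0.5 -5.8] w 11.0 xaxis [-0.    -0.001 -1.   ]
```

View pics/t2c.png

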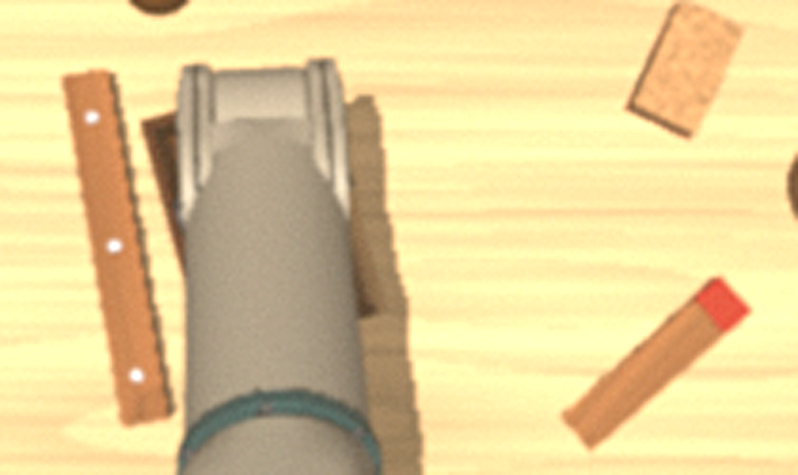

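View pics/w2.png

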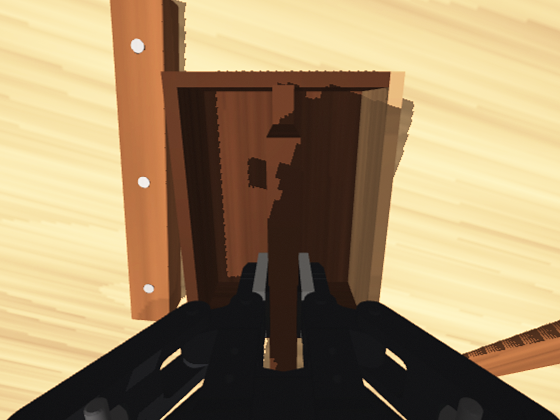

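Run:
```python
from h import *
T=np.load('T2.npy'); im=cv2.imread('pics/w2.png')
z=112.5
g=lambda p,z:onz('wrist',*p,z,T)[:2]
an=lambda a,b:np.degrees(np.arctan2(*(b-a)[::-1])).round(2)
s=[g(p,40) for p in [(137.5,45.5),(143.5,182),(148.5,289)]]
print('stop screws',np.round(s,1).tolist(),an(s[2],s[0]),an(s[2],s[1]))
a,b=g((162.5,72),z),g((405.5,72),z); print(a,b,an(b,a),np.linalg.norm(a-b))
c=g((188,300),z);print(c,an(c,a))
t=[onz('top',205+a/3.8,150+b/3.8,40)[:2] for a,b in [(92,117),(114,245.5),(136,375.5)]];print('top screws',np.round(t,1).tolist(),an(t[2],t[0]))
e=np.array([g(p,40) for p in [(132,320),(179,312),(165,0),(111,0)]]);print(e.round(1))
```

```text
stop screws [[671.5, 203.0], [562.8, 182.7], [453.5, 162.1]] 10.63 10.7
[658.84067462 154.47458567] [698.72988341  16.45309767] 106.12 143.67003907934782
[507.5233412  110.72490097] 16.13
top screws [[672.9, 202.5], [564.3, 182.5], [456.1, 163.1]] 10.3
[[411.3 173.1]
 [434.8 127.7]
 [708.2 187.3]
 [696.9 226.4]]
```

Call:
{"method": "arm_command", "body": {"series": [[0,0,0.3,0,0,0,-1.4],[0,-0.1,0.5,0,0,0,-1.4],[0,-0.1,0.5,0,0,0,-1.4],[0,-0.1,0.4,0,0,0,-1.4],[0,0,0.1,-0.4,0,0,0],[0,0,0,-0.5,0,0,0],[0,0,0,-0.4,0,0,0],[0,0,0,-0.2,0,0,0],[0,0,0,-0.15,0,0,0],[0,0,0,0,0,0,0],[0,0,0,0,0,0,0]]}}

```text
clock: 7.6
eef_pos: [581.2, 77.5, 152.7]
tool_rot: [1.437, 1.571, -1.521]
force: [0.5, -0.3, -5.6]
width: 11.3
```

```bash
python3 st.py
python3 - <<'E'
from h import *
s=ctrl.read_state();T=wristT(s); np.save('T3.npy',T)
w=shot('wrist','w3.png'); sc=shot('scene','s3.png')
a=cv2.resize(sc[165:325,200:415],None,fx=3.7,fy=3.7,interpolation=cv2.INTER_CUBIC); cv2.imwrite('pics/s3c.png',cv2.convertScaleAbs(a,alpha=1.7))
E
```

```text
yaw -79.5 7.6 [-0.276  0.638  0.151  1.781 -0.134  0.732 -1.442] [581.2  77.5 152.7] F [ 0.5 -0.3 -5.6] w 11.3 xaxis [ 0. -0. -1.]
```

View pics/s3c.png

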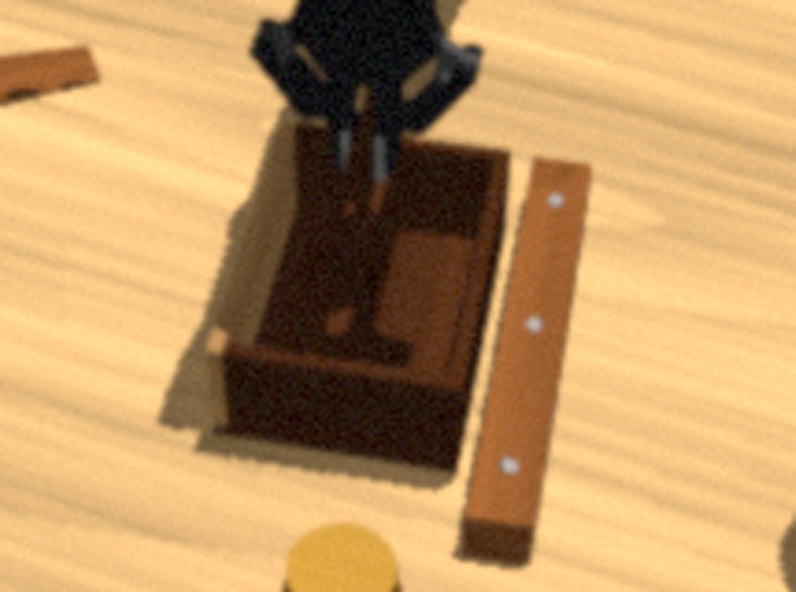

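View pics/w3.png

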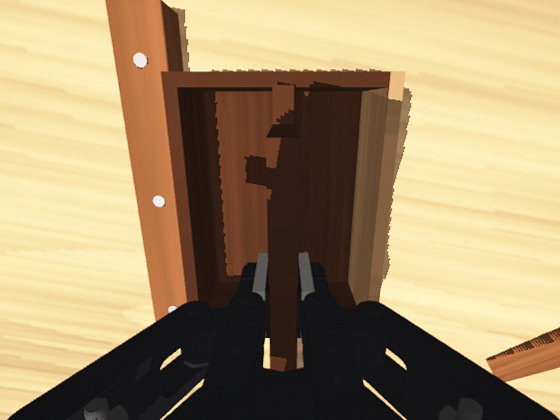

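Call:
{"method": "arm_command", "body": {"series": [[0,0,0,-0.08,0,0,0],[0,-0.07,0.39,0,0,0,0],[0,-0.07,0.39,0,0,0,0],[0,-0.02,0.1,0,0,0,0],[0,0,0,0,0,0,0],[0,0,0,0,0,0,0]]}}

```text
clock: 8.2
eef_pos: [579.5, 86.8, 152.0]
tool_rot: [-3.123, 1.571, 0.203]
force: [-0.8, 0.1, -5.3]
width: 11.1
```

```bash
python3 st.py
```

```text
yaw -79.45 8.2 [-0.293  0.638  0.151  1.783 -0.135  0.73  -1.457] [579.5  86.8 152. ] F [-0.8  0.1 -5.3] w 11.1 xaxis [ 0.  0. -1.]
```

Call:
{"method": "arm_command", "body": {"series": [[0,0,0,-0.08,0,0,0],[0,-0.02,0.1,0,0,0,0],[0,-0.02,0.1,0,0,0,0],[0,0,0,0,0,0,0]]}}

```text
clock: 8.53
eef_pos: [579.5, 87.1, 151.9]
tool_rot: [1.997, 1.569, -0.962]
force: [-0.7, -3.6, 2.5]
width: 11.4
```

```bash
python3 st.py
```

```text
yaw -79.53 8.5333 [-0.296  0.639  0.153  1.783 -0.134  0.729 -1.46 ] [579.5  87.1 151.9] F [-0.7 -3.6  2.5] w 11.4 xaxis [ 0.001 -0.002 -1.   ]
```

Call:
{"method": "arm_command", "body": {"series": [[0,-0.02,0.1,0,0,0,0],[0,-0.02,0.1,0,0,0,0],[0,0,0,0,0,0,0]]}}

```text
clock: 8.78
eef_pos: [579.4, 87.9, 152.2]
tool_rot: [1.912, 1.567, -1.047]
force: [-1.7, -6.1, 5.3]
width: 10.9
```

```bash
python3 st.py
```

```text
yaw -79.56 8.7833 [-0.299  0.638  0.155  1.783 -0.133  0.729 -1.463] [579.4  87.9 152.2] F [-1.7 -6.1  5.3] w 10.9 xaxis [ 0.002 -0.003 -1.   ]
```

Call:
{"method": "arm_command", "body": {"series": [[0,-0.02,0.1,0.04,0,0,0],[0,-0.02,0.1,0,0,0,0],[0,-0.02,0.1,0,0,0,0],[0,0,0,0,0,0,0]]}}

```text
clock: 9.12
eef_pos: [579.4, 89.8, 152.4]
tool_rot: [1.951, 1.566, -1.008]
force: [-0.3, -7.4, 3.6]
width: 11.2
```

```bash
python3 st.py
python3 - <<'E'
from h import *
s=ctrl.read_state();T=wristT(s); np.save('T4.npy',T)
w=shot('wrist','w4.png'); sc=shot('scene','s4.png')
a=cv2.resize(sc[165:325,200:415],None,fx=3.7,fy=3.7,interpolation=cv2.INTER_CUBIC); cv2.imwrite('pics/s4c.png',cv2.convertScaleAbs(a,alpha=1.7))
E
```

```text
yaw -79.58 9.1167 [-0.304  0.638  0.156  1.783 -0.133  0.729 -1.468] [579.4  89.8 152.4] F [-0.3 -7.4  3.6] w 11.2 xaxis [ 0.003 -0.004 -1.   ]
```

View pics/s4c.png

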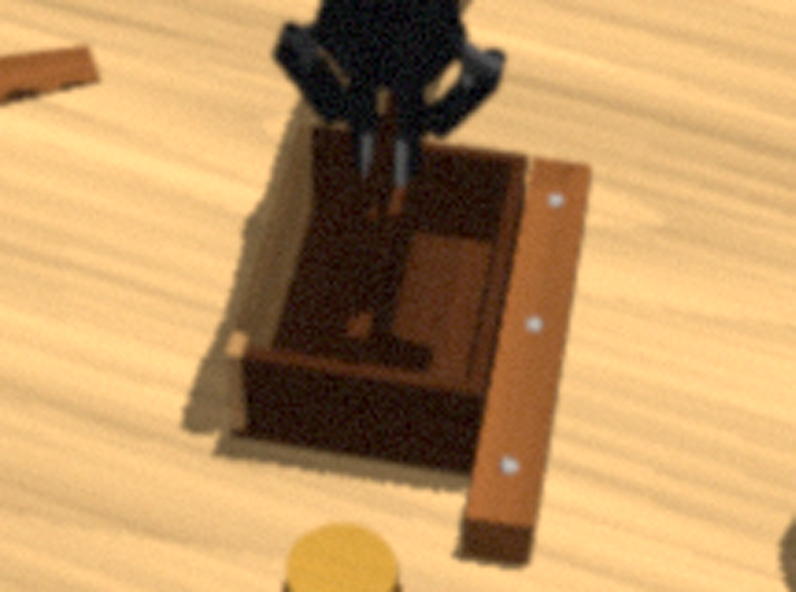

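View pics/w4.png

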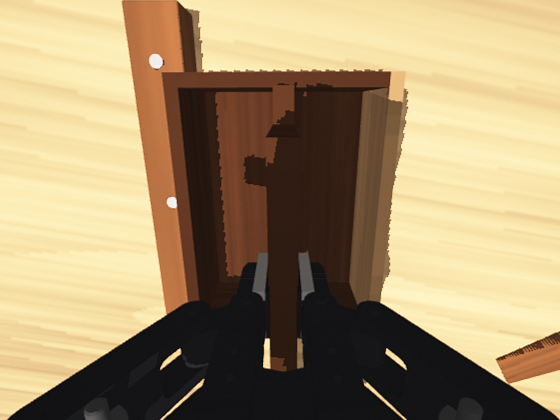

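Call:
{"method": "arm_command", "body": {"series": [[0,-0.02,0.1,0,0,0,0],[0,-0.02,0.1,0,0,0,0],[0,-0.02,0.1,0,0,0,0],[0,-0.02,0.1,0,0,0,0],[0,0,0,0,0,0,0],[0,0,0,0,0,0,0]]}}

```text
clock: 9.72
eef_pos: [579.3, 91.0, 152.9]
tool_rot: [1.861, 1.562, -1.1]
force: [1.4, -13.1, 6.9]
width: 11.5
```

```bash
python3 st.py
```

```text
yaw -79.65 9.7167 [-0.31   0.637  0.16   1.784 -0.13   0.729 -1.474] [579.3  91.  152.9] F [  1.4 -13.1   6.9] w 11.5 xaxis [ 0.004 -0.008 -1.   ]
```

Call:
{"method": "arm_command", "body": {"series": [[0,0,0,0.08,0,0,0],[0,0,0,0.05,0,0,0],[0,0,0,0,0,0,0],[0,0,0,0,0,0,0]]}}

```text
clock: 10.05
eef_pos: [579.1, 91.6, 153.2]
tool_rot: [1.82, 1.563, -1.14]
force: [2.1, -11.6, 0.0]
width: 11.0
```

```bash
python3 st.py
```

```text
yaw -79.62 10.05 [-0.311  0.637  0.159  1.783 -0.13   0.73  -1.475] [579.1  91.6 153.2] F [  2.1 -11.6   0. ] w 11.0 xaxis [ 0.003 -0.007 -1.   ]
```

Call:
{"method": "arm_command", "body": {"series": [[0,0.04,-0.2,-0.03,0,0,0],[0,0,0,-0.02,0,0,0],[0,0,0,0,0,0,0]]}}

```text
clock: 10.3
eef_pos: [579.3, 90.8, 152.8]
tool_rot: [1.869, 1.564, -1.091]
force: [0.9, -9.5, 0.6]
width: 10.8
```

```bash
python3 st.py
```

```text
yaw -79.6 10.3 [-0.307  0.638  0.158  1.783 -0.132  0.729 -1.471] [579.3  90.8 152.8] F [ 0.9 -9.5  0.6] w 10.8 xaxis [ 0.003 -0.006 -1.   ]
```

Release, then raise.

Call:
{"method": "arm_command", "body": {"series": [[0,0.05,-0.25,-0.02,0,0,0],[0,0,0,0,0,0,0],[1,0,0,0,0,0,0],[1,0,0,0,0,0,0],[1,0,0,0,0,0,0],[1,0,0,0,0,0,0],[1,0,0,0,0,0,0],[1,0,0,1,0,0,0],[1,0,0,2,0,0,0],[1,0,0,3,0,0,0],[1,0,0,3,0,0,0],[1,0,0,0,0,0,0]]}}

```text
clock: 11.3
eef_pos: [582.0, 93.6, 248.8]
tool_rot: [-3.122, 1.559, 0.203]
force: [1.1, 0.6, 0.6]
width: 85.5
```

```bash
python3 st.py
python3 - <<'E'
from h import *
s=ctrl.read_state();T=wristT(s); np.save('T5.npy',T)
w=shot('wrist','w5.png'); sc=shot('scene','s5.png')
a=cv2.resize(sc[165:325,200:415],None,fx=3.7,fy=3.7,interpolation=cv2.INTER_CUBIC); cv2.imwrite('pics/s5c.png',cv2.convertScaleAbs(a,alpha=1.7))
E
```

```text
yaw -79.49 11.3 [-0.323  0.52   0.179  1.686 -0.111  0.933 -1.489] [582.   93.6 248.8] F [1.1 0.6 0.6] w 85.5 xaxis [ 0.011  0.002 -1.   ]
```

View pics/w5.png

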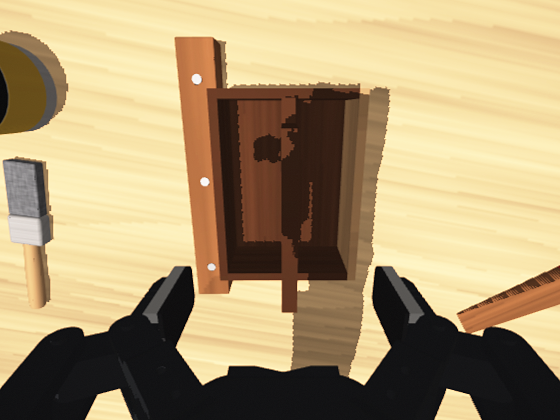

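Run:
```python
from h import *
T=np.load('T5.npy'); im=cv2.imread('pics/w5.png')
an=lambda a,b:np.degrees(np.arctan2(*(b-a)[::-1])).round(2)
g=lambda p,z:onz('wrist',*p,z,T)[:2]
s=[g(p,40) for p in [(196.5,79),(205,182),(211.5,267)]];print('stop',np.round(s,1).tolist(),an(s[2],s[0]))
c=np.array([g(p,95) for p in [(208,88.5),(359.5,84),(347,279),(219.5,279)]]);print(c.round(1).tolist(),c.mean(0),an(c[3],c[0]),an(c[2],c[1]),an(c[1],c[0]))
a=cv2.convertScaleAbs(im[30:310,165:405],alpha=2.0); cv2.imwrite('pics/w5c.png',cv2.resize(a,None,fx=2.1,fy=2.1,interpolation=cv2.INTER_CUBIC))
```

```text
stop [[671.2, 202.8], [562.3, 181.9], [454.1, 161.8]] 10.69
[[663.4, 177.1], [691.9, 44.8], [498.6, 7.6], [473.3, 143.2]] [581.77291665  93.18485366] 10.1 10.9 102.16
```

View pics/w5c.png

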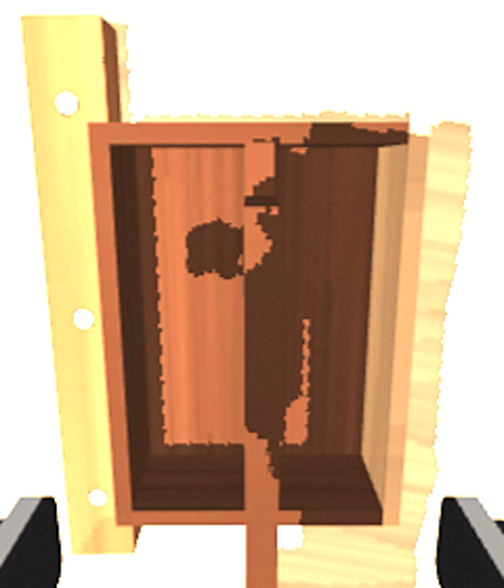

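View pics/s5c.png

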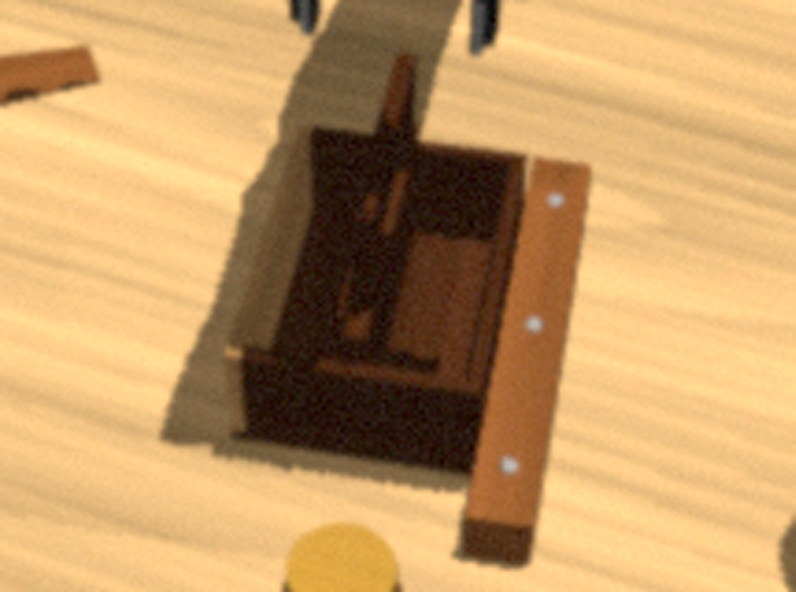

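Call:
{"method": "arm_command", "body": {"series": [[1,0.4,-2,0,0,0,0],[1,0.6,-3.5,0,0,0,0],[1,0.6,-3.5,0,0,0,0],[1,0.6,-3,-1,0,0,0],[1,0.4,-2,-2,0,0,0],[1,0.2,-1.3,-3,0,0,0],[1,0,0,-4,0,0,0],[1,0,0,-4,0,0,0],[1,0,0,-3.5,0,0,0],[1,0,0,-2.5,0,0,0],[1,0,0,-1.5,0,0,0],[1,0,0,-0.5,0,0,0],[1,0,0,0,0,0,0],[1,0,0,0,0,0,0]]}}

```text
clock: 12.57
eef_pos: [606.1, -59.9, 22.3]
tool_rot: [-0.338, 1.57, 2.987]
force: [1.2, -0.4, -0.2]
width: 85.4
```

```bash
python3 st.py
```

```text
yaw -79.48 12.5667 [-0.017  0.856  0.113  1.778 -0.173  0.518 -1.179] [606.1 -59.9  22.3] F [ 1.2 -0.4 -0.2] w 85.4 xaxis [-0.  0. -1.]
```

Call:
{"method": "arm_command", "body": {"series": [[1,-0.09,0.5,0,0,0,0],[1,-0.11,0.6,0,0,0,0],[1,-0.07,0.4,0,0,0,0],[1,-0.04,0.2,0,0,0,0],[1,-0.02,0.1,0,0,0,0],[1,0,0,0,0,0,0]]}}

```text
clock: 13.07
eef_pos: [606.3, -58.4, 26.2]
tool_rot: [1.89, 1.55, -1.077]
force: [1.1, -29.9, 6.5]
width: 85.5
```

```bash
python3 st.py;python3 - <<'E'
from h import *
sc=shot('scene','s6.png')
a=cv2.resize(sc[100:310,180:415],None,fx=2.8,fy=2.8,interpolation=cv2.INTER_CUBIC); cv2.imwrite('pics/s6c.png',cv2.convertScaleAbs(a,alpha=1.7))
E
```

```text
yaw -80.0 13.0667 [-0.042  0.847  0.133  1.79  -0.17   0.505 -1.201] [606.3 -58.4  26.2] F [  1.1 -29.9   6.5] w 85.5 xaxis [ 0.01  -0.018 -1.   ]
```

View pics/s6c.png

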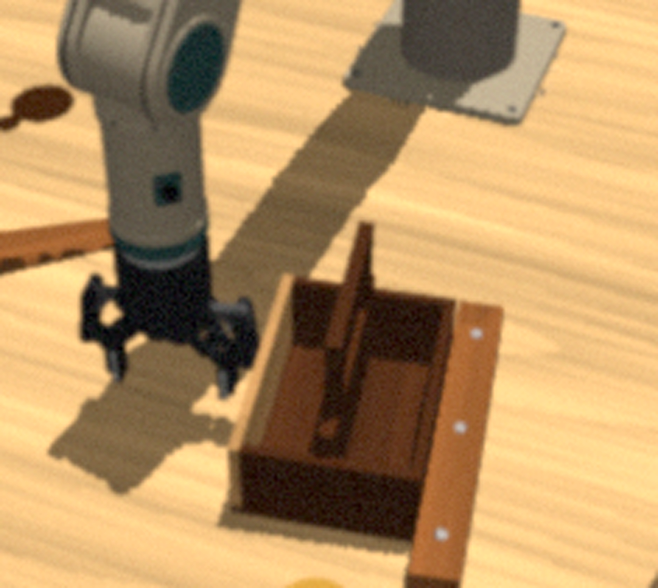

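Call:
{"method": "arm_command", "body": {"series": [[1,0.2,-1,0,0,0,0],[1,0.3,-1.6,0,0,0,0],[1,0.3,-2,2,0,0,0],[1,0.2,-2,3.5,0,0,0],[1,0,0,4,0,0,0],[1,0,0,3,0,0,0],[1,0,0,0,0,0,0],[1,0,0,0,0,0,0]]}}

```text
clock: 13.78
eef_pos: [614.9, -107.9, 150.9]
tool_rot: [2.885, 1.564, -0.073]
force: [-0.1, 0.1, -0.3]
width: 85.1
```

```bash
python3 st.py;python3 - <<'E'
from h import *
t=shot('top','t6.png'); sc=shot('scene','s7.png')
a=cv2.resize(t[150:275,205:415],None,fx=3.8,fy=3.8,interpolation=cv2.INTER_CUBIC); cv2.imwrite('pics/t6c.png',cv2.convertScaleAbs(a,alpha=1.7))
a=cv2.resize(sc[165:325,200:415],None,fx=3.7,fy=3.7,interpolation=cv2.INTER_CUBIC); cv2.imwrite('pics/s7c.png',cv2.convertScaleAbs(a,alpha=2.2))
E
```

```text
yaw -79.48 13.7833 [ 0.041  0.684  0.145  1.681 -0.131  0.779 -1.141] [ 614.9 -107.9  150.9] F [-0.1  0.1 -0.3] w 85.1 xaxis [ 0.007 -0.001 -1.   ]
```

View pics/t6c.png

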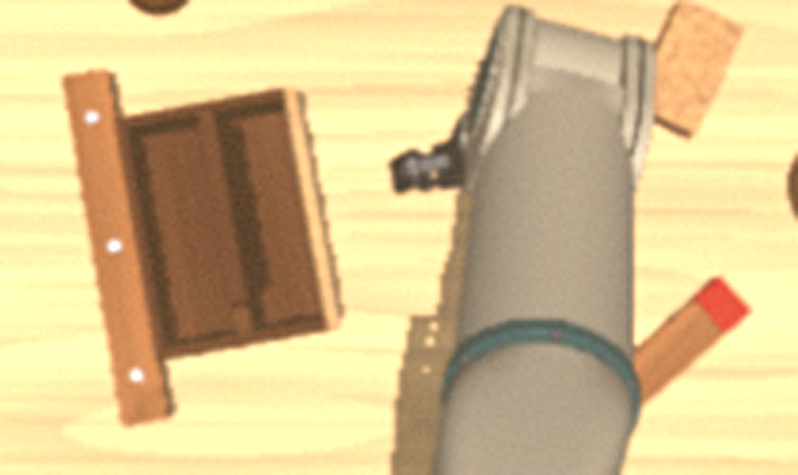

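View pics/s7c.png

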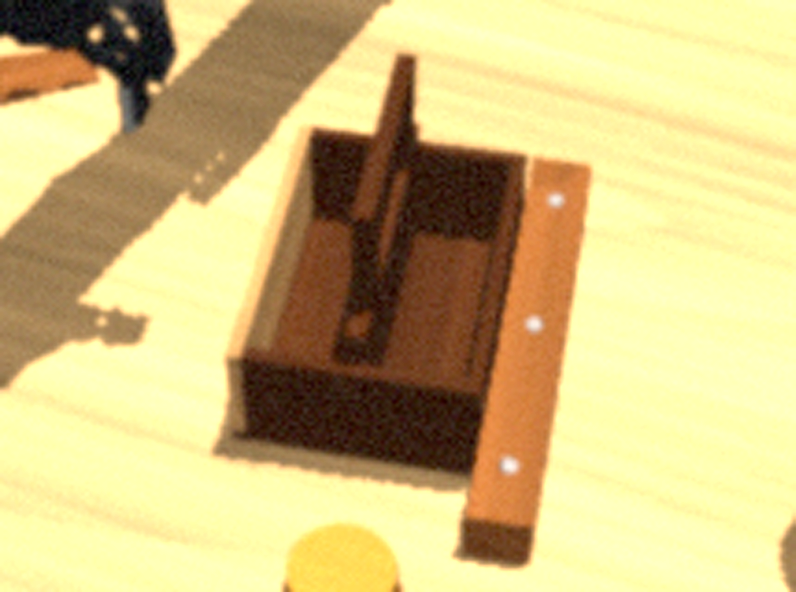

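Run:
```python
from h import *
an=lambda a,b:np.degrees(np.arctan2(*(b-a)[::-1])).round(2)
g=lambda p,z:onz('top',205+p[0]/3.8,150+p[1]/3.8,z)[:2]
c=np.array([g(p,95) for p in [(124,122),(300,90),(343,327),(165,358)]])
print(c.round(1).tolist(),c.mean(0),an(c[3],c[0]),an(c[2],c[1]),an(c[1],c[0]),an(c[2],c[3]),np.linalg.norm(c[2]-c[1]),np.linalg.norm(c[1]-c[0]),'bare mid rim',(c[1]+c[2])/2)
b=[g(p,8) for p in [(303,93),(343,327)]]
```

```text
[[660.3, 170.8], [686.9, 28.5], [495.4, -6.1], [470.3, 135.9]] [578.22438763  82.25710326] 10.39 10.24 100.62 100.05 194.60987099605833 144.75733159819015 bare mid rim [591.18643702  11.18206149]
```

```bash
cat > ov.py <<'E'
from h import *
def cad(cx,cy,yaw,pts):
    a=np.radians(yaw); Rm=np.array([[np.cos(a),-np.sin(a)],[np.sin(a),np.cos(a)]])
    return [np.r_[np.array([cx,cy])+Rm@np.array(p[:2]),p[2]] for p in pts]
rim=[(-100,75,95),(100,75,95),(100,-75,95),(-100,-75,95)]
st=[(-150,20,40),(150,20,40),(150,-20,40),(-150,-20,40)]
bar=[(-70,6,185),(70,6,185),(70,-6,185),(-70,-6,185)]
bot=[(-100,75,8),(100,75,8),(100,-75,8),(-100,-75,8)]
E
python3 - <<'E'
from ov import *
im=cv2.imread('pics/t6.png'); x0,y0,x1,y1,f=215,150,310,275,6
a=cv2.convertScaleAbs(cv2.resize(im[y0:y1,x0:x1],None,fx=f,fy=f,interpolation=cv2.INTER_CUBIC),alpha=1.7)
def dr(P,col):
    q=np.array([(proj('top',p)-[x0,y0]+.5)*f-.5 for p in P]).round().astype(int); cv2.polylines(a,[q],True,col,1)
dr(cad(565,180.5,10.4,st),(255,0,0))
n=np.array([.1805,-.9836]); c=np.array([565,180.5])+95*n-np.array([1,0])*3; print(c)
dr(cad(*c,10.4,rim),(0,255,0)); dr(cad(*c,10.4,bar),(0,255,255))
cv2.imwrite('pics/ov1.png',a)
E
```

```text
[579.1475  87.058 ]
```

View pics/ov1.png

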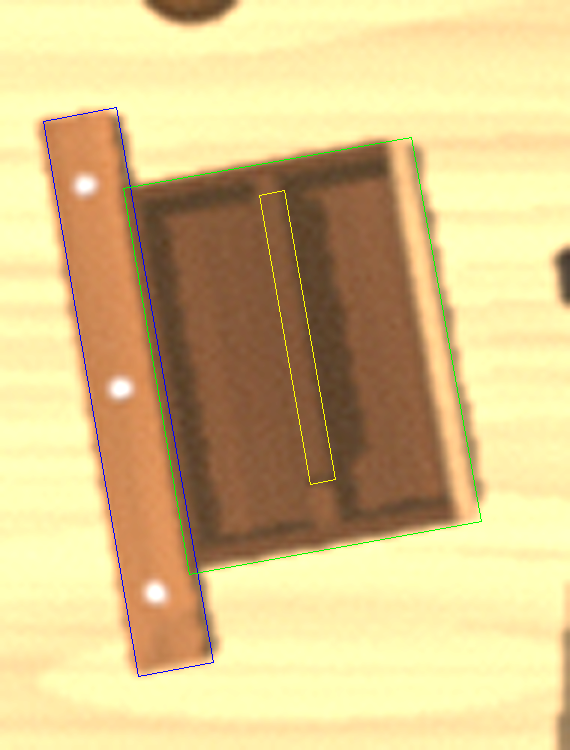

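Call:
{"method": "arm_command", "body": {"series": [[1,-0.5,-1.11,0,0,0,4],[1,-0.5,-1.11,0,0,0,6],[1,-0.5,-1.11,0,0,0,6],[1,-0.5,-1.11,0,0,0,6],[1,-0.5,-1.11,0,0,0,6],[1,-0.5,-1.11,0,0,0,6],[1,-0.5,-1.11,0,0,0,6],[1,-0.5,-1.11,0,0,0,6],[1,-0.5,-1.11,0,0,0,6],[1,-0.5,-1.11,0,0,0,6],[1,-0.5,-1.11,0,0,0,6],[1,-0.5,-1.11,0,0,0,6],[1,-0.5,-1.11,0,0,0,6],[1,-0.5,-1.11,0,0,0,6],[1,-0.5,-1.11,0,0,0,6],[1,-0.5,-1.11,0,0,0,6],[1,-0.5,-1.11,0,0,0,6],[1,-0.5,-1.11,0,0,0,6],[1,-0.5,-1.11,0,0,0,6],[1,-0.5,-1.11,0,0,0,5]]}}

```text
clock: 15.55
eef_pos: [511.8, -329.5, 145.6]
tool_rot: [-2.976, 1.568, 2.397]
force: [0.5, -1.0, 0.7]
width: 85.3
```

Call:
{"method": "arm_command", "body": {"series": [[1,0,0,0,0,0,4],[1,0,0,0,0,0,0],[1,0,0,0,0,0,0],[1,0,0,0,0,0,0]]}}

```text
clock: 15.88
eef_pos: [512.8, -328.9, 146.5]
tool_rot: [2.967, 1.569, 2.12]
force: [0.8, -0.3, -0.0]
width: 85.4
```

```bash
python3 st.py;python3 - <<'E'
from h import *
s=ctrl.read_state();T=wristT(s); np.save('T7.npy',T)
w=shot('wrist','w7.png')
print([(np.round(d['centre']).tolist(),round(d['conf'],2)) for d in ctrl.spot_in('wedge','wrist')[:2]])
E
```

```text
yaw 41.48 15.8833 [ 0.816  0.711 -0.479  1.707  0.419  0.829  0.873] [ 512.8 -328.9  146.5] F [ 0.8 -0.3 -0. ] w 85.4 xaxis [-0.001  0.001 -1.   ]
[([464.0, -268.0, 13.0], 0.82)]
```

View pics/w7.png

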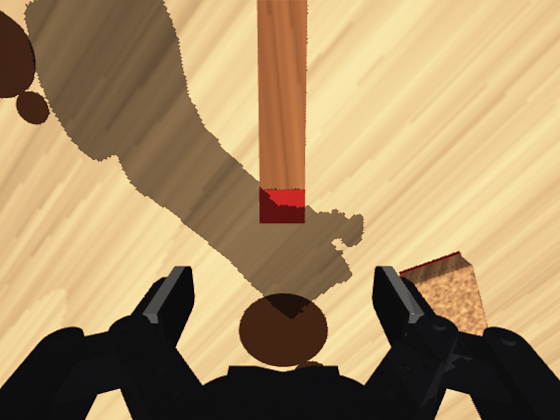

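Run:
```python
from h import *
T=np.load('T7.npy')
for p in [(259.5,222.5),(305,222.5)]: print(onz('wrist',*p,28,T).round(1))
l=[onz('wrist',x,0.,0,T) for x in (258,306)]
# top-edge at row 0 : solve height along wedge: unknown; use z ~10
for x,z in ((257.5,10),(307,10)): print(onz('wrist',x,2,z,T).round(1))
for l,z in (((257.5,2),6),((307,2),6)): print(onz('wrist',*l,z,T).round(1))
```

```text
[ 510.8 -357.9   28. ]
[ 541.4 -330.8   28. ]
[ 394.7 -225.    10. ]
[ 423.5 -199.5   10. ]
[ 393.8 -224.4    6. ]
[ 423.  -198.5    6. ]
```

Call:
{"method": "arm_command", "body": {"series": [[1,0,0,-3,0,0,0],[1,0,0,-4,0,0,0],[1,0,0,-3.5,0,0,0],[1,0,0,-2.2,0,0,0],[1,0,0,-1.2,0,0,0],[1,0,0,-0.6,0,0,0],[1,0,0,0,0,0,0],[1,0,0,0,0,0,0]]}}

```text
clock: 16.65
eef_pos: [514.0, -330.1, 3.3]
tool_rot: [0.43, 1.569, -0.416]
force: [-0.4, -0.6, -0.1]
width: 85.6
```

```bash
python3 st.py
```

```text
yaw 41.53 16.65 [ 0.743  0.908 -0.359  1.768  0.544  0.564  0.769] [ 514.  -330.1    3.3] F [-0.4 -0.6 -0.1] w 85.6 xaxis [ 0.002 -0.001 -1.   ]
```

Call:
{"method": "arm_command", "body": {"series": [[0.3,0,0,-0.2,0,0,0],[0,0,0,0,0,0,0],[0,0,0,0,0,0,0],[0,0,0,0,0,0,0],[0,0,0,0,0,0,0],[0,0,0,0,0,0,0]]}}

```text
clock: 17.15
eef_pos: [513.6, -330.4, 1.3]
tool_rot: [0.256, 1.569, -0.59]
force: [-0.7, 1.1, 6.0]
width: 39.1
```

```bash
python3 st.py
```

```text
yaw 41.51 17.15 [ 0.743  0.911 -0.357  1.769  0.546  0.56   0.768] [ 513.6 -330.4    1.3] F [-0.7  1.1  6. ] w 39.1 xaxis [ 0.001 -0.001 -1.   ]
```

Call:
{"method": "arm_command", "body": {"series": [[0,0,0,0.6,0,0,0],[0,0.3,0.4,0.6,0,0,0],[0,0.7,1,0,0,0,-1.5],[0,1.0,1.5,0,0,0,-2.6],[0,1.2,1.7,0,0,0,-3],[0,1.2,1.7,0,0,0,-3],[0,1.2,1.7,0,0,0,-3],[0,1.2,1.7,0,0,0,-3],[0,1.2,1.7,0,0,0,-3],[0,1.1,1.6,0,0,0,-3],[0,0.9,1.2,0,0,0,-3],[0,0.7,1.0,0,0,0,-3],[0,0.4,0.6,0,0,0,-2],[0,0.2,0.3,0,0,0,-1],[0,0,0,0,0,0,0],[0,0,0,0,0,0,0],[0,0,0,0,0,0,0]]}}

```text
clock: 18.57
eef_pos: [625.3, -170.0, 12.2]
tool_rot: [-1.033, 1.57, -2.423]
force: [-0.2, 0.1, -1.7]
width: 38.8
```

```bash
python3 st.py
python3 - <<'E'
from h import *
t=shot('top','t8.png'); sc=shot('scene','s8.png'); w=shot('wrist','w8.png')
a=cv2.resize(t[150:275,205:415],None,fx=3.8,fy=3.8,interpolation=cv2.INTER_CUBIC); cv2.imwrite('pics/t8c.png',cv2.convertScaleAbs(a,alpha=1.7))
E
```

```text
yaw 10.39 18.5667 [ 0.345  0.911 -0.211  1.657  0.296  0.606  0.151] [ 625.3 -170.    12.2] F [-0.2  0.1 -1.7] w 38.8 xaxis [-0.001 -0.001 -1.   ]
```

View pics/t8c.png

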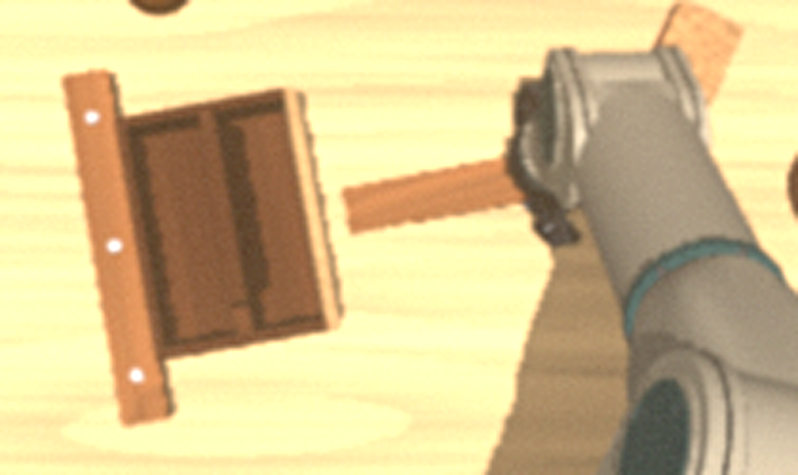

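View pics/w8.png

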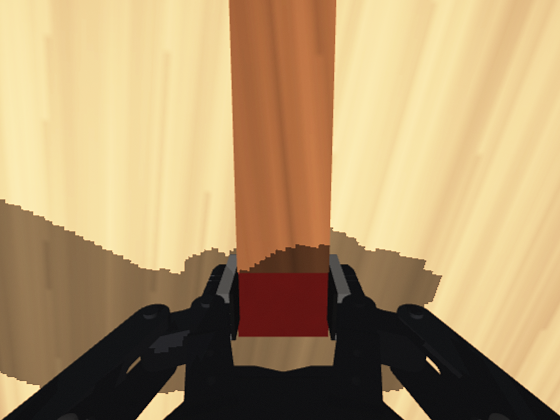

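Run:
```python
from h import *
for p in [(343,190),(351,233),(347,211.5)]: print(onz('top',205+p[0]/3.8,150+p[1]/3.8,13).round(1))
print(onz('top',205+322/3.8,150+209/3.8,95).round(1))
```

```text
[614.7 -10.3  13. ]
[577.8 -17.1  13. ]
[596.2 -13.7  13. ]
[590.1  10.7  95. ]
```

Call:
{"method": "arm_command", "body": {"series": [[0,0,0,-0.5,0,0,0],[0,0,0,-0.4,0,0,0],[0,0,0,-0.15,0,0,0],[0,0,0,-0.05,0,0,0],[0,0,0,0,0,0,0],[0,0,0,0,0,0,0]]}}

```text
clock: 19.22
eef_pos: [625.3, -169.2, 1.3]
tool_rot: [-1.604, 1.57, -2.993]
force: [-1.4, 0.0, 4.5]
width: 39.0
```

```bash
python3 st.py
```

```text
yaw 10.41 19.2167 [ 0.341  0.927 -0.206  1.658  0.3    0.589  0.147] [ 625.3 -169.2    1.3] F [-1.4  0.   4.5] w 39.0 xaxis [-0.001 -0.    -1.   ]
```

Call:
{"method": "arm_command", "body": {"series": [[0,-0.09,0.49,0,0,0,0],[0,-0.18,0.98,0,0,0,0],[0,-0.18,0.98,0,0,0,0],[0,-0.18,0.98,0,0,0,0],[0,-0.12,0.67,0,0,0,0],[0,-0.04,0.2,0,0,0,0],[0,0,0,0,0,0,0],[0,0,0,0,0,0,0]]}}

```text
clock: 19.88
eef_pos: [618.1, -123.9, 1.3]
tool_rot: [2.939, 1.569, 1.552]
force: [-0.3, 2.5, 3.1]
width: 38.7
```

```bash
python3 st.py
```

```text
yaw 10.49 19.8833 [ 0.271  0.909 -0.194  1.712  0.292  0.549  0.083] [ 618.1 -123.9    1.3] F [-0.3  2.5  3.1] w 38.7 xaxis [ 0.     0.002 -1.   ]
```

Call:
{"method": "arm_command", "body": {"series": [[0,-0.07,0.39,0,0,0,0],[0,0,0,0,0,0,0]]}}

```text
clock: 20.05
eef_pos: [617.5, -122.4, 1.3]
tool_rot: [0.628, 1.57, -0.761]
force: [0.8, -0.5, 3.1]
width: 39.3
```

Call:
{"method": "arm_command", "body": {"series": [[0,-0.07,0.39,0,0,0,0],[0,0,0,0,0,0,0]]}}

```text
clock: 20.22
eef_pos: [616.6, -118.6, 1.3]
tool_rot: [0.215, 1.57, -1.174]
force: [-0.9, -0.9, 3.5]
width: 39.1
```

Call:
{"method": "arm_command", "body": {"series": [[0,-0.07,0.39,0,0,0,0],[0,0,0,0,0,0,0]]}}

```text
clock: 20.38
eef_pos: [615.8, -114.2, 1.3]
tool_rot: [0.047, 1.571, -1.342]
force: [0.6, -1.0, 3.0]
width: 38.9
```

```bash
python3 st.py
python3 - <<'E'
from h import *
t=shot('top','t9.png'); sc=shot('scene','s9.png')
a=cv2.resize(t[150:275,205:415],None,fx=3.8,fy=3.8,interpolation=cv2.INTER_CUBIC); cv2.imwrite('pics/t9c.png',cv2.convertScaleAbs(a,alpha=1.7))
a=cv2.resize(sc[165:325,150:365],None,fx=3.7,fy=3.7,interpolation=cv2.INTER_CUBIC); cv2.imwrite('pics/s9c.png',cv2.convertScaleAbs(a,alpha=1.9))
E
```

```text
yaw 10.42 20.3833 [ 0.252  0.905 -0.188  1.725  0.291  0.539  0.065] [ 615.8 -114.2    1.3] F [ 0.6 -1.   3. ] w 38.9 xaxis [ 0. -0. -1.]
```

View pics/t9c.png

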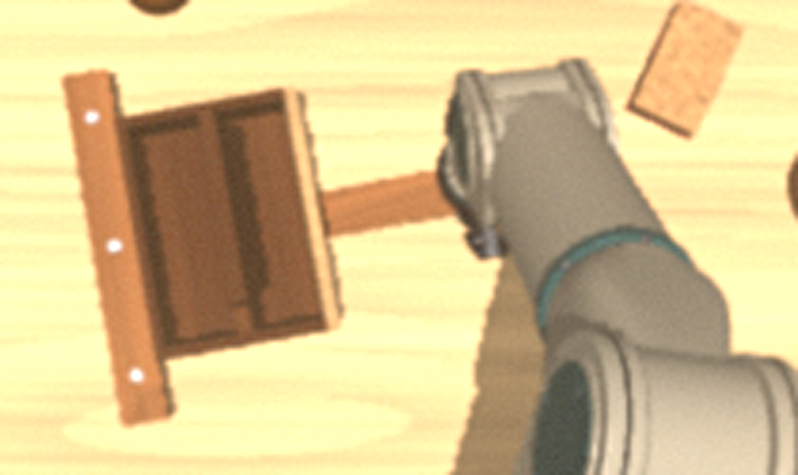

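View pics/s9c.png

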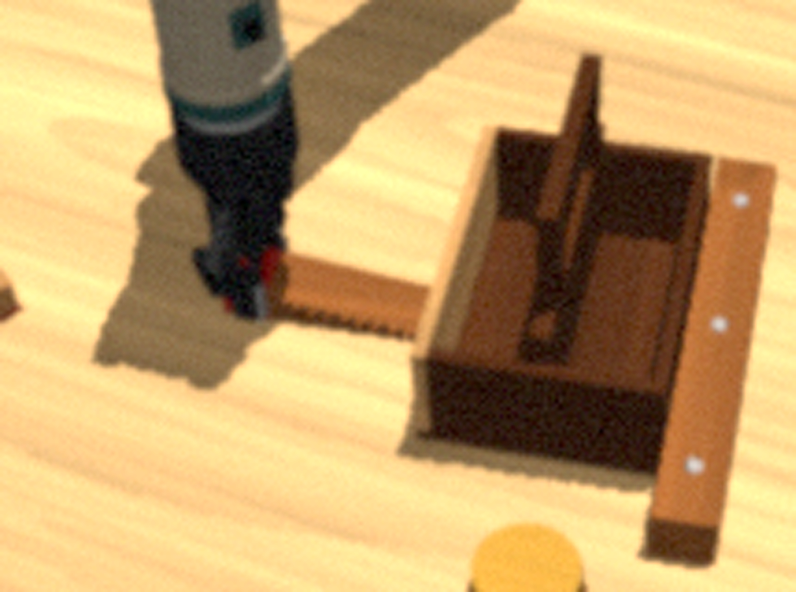

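Call:
{"method": "arm_command", "body": {"series": [[0,-0.05,0.3,0,0,0,0],[0,0,0,0,0,0,0],[0,0,0,0,0,0,0]]}}

```text
clock: 20.73
eef_pos: [615.5, -112.1, 1.3]
tool_rot: [0.124, 1.57, -1.266]
force: [0.5, -4.1, 4.3]
width: 39.1
```

Call:
{"method": "arm_command", "body": {"series": [[0,-0.05,0.3,0,0,0,0],[0,0,0,0,0,0,0],[0,0,0,0,0,0,0]]}}

```text
clock: 20.98
eef_pos: [615.0, -109.2, 1.3]
tool_rot: [0.096, 1.57, -1.294]
force: [1.1, -5.1, 3.4]
width: 38.8
```

Call:
{"method": "arm_command", "body": {"series": [[0,-0.05,0.3,0,0,0,0],[0,0,0,0,0,0,0],[0,0,0,0,0,0,0]]}}

```text
clock: 21.23
eef_pos: [614.5, -106.4, 1.3]
tool_rot: [0.05, 1.569, -1.34]
force: [1.4, -5.5, 4.0]
width: 39.3
```

Call:
{"method": "arm_command", "body": {"series": [[0,-0.05,0.3,0,0,0,0],[0,0,0,0,0,0,0],[0,0,0,0,0,0,0]]}}

```text
clock: 21.48
eef_pos: [614.0, -103.7, 1.3]
tool_rot: [0.053, 1.569, -1.336]
force: [0.9, -6.1, 3.5]
width: 39.0
```

```bash
python3 st.py
python3 - <<'E'
from h import *
t=shot('top','t10.png'); sc=shot('scene','s10.png')
a=cv2.resize(sc[165:325,150:365],None,fx=3.7,fy=3.7,interpolation=cv2.INTER_CUBIC); cv2.imwrite('pics/s10c.png',cv2.convertScaleAbs(a,alpha=1.9))
E
```

```text
yaw 10.37 21.4833 [ 0.232  0.901 -0.183  1.736  0.289  0.53   0.048] [ 614.  -103.7    1.3] F [ 0.9 -6.1  3.5] w 39.0 xaxis [ 0.    -0.002 -1.   ]
```

View pics/s10c.png

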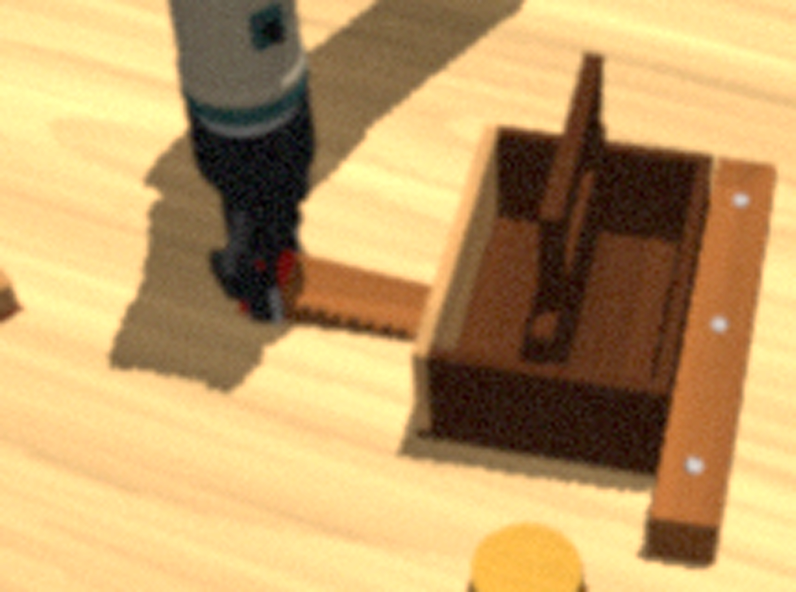

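Call:
{"method": "arm_command", "body": {"series": [[0,-0.05,0.3,0,0,0,0],[0,-0.05,0.3,0,0,0,0],[0,-0.05,0.3,0,0,0,0],[0,-0.05,0.2,0,0,0,0],[0,0,0,0,0,0,0],[0,0,0,0,0,0,0]]}}

```text
clock: 22.08
eef_pos: [612.0, -92.6, 1.3]
tool_rot: [0.076, 1.569, -1.314]
force: [1.3, -5.0, 3.2]
width: 38.7
```

```bash
python3 st.py
python3 - <<'E'
from h import *
t=shot('top','t11.png'); sc=shot('scene','s11.png'); w=shot('wrist','w11.png')
for l in ['caddy_bare_foot_l','caddy_bare_foot_r']:
    for c in ['scene','wrist']: print(l,c,[(np.round(d['centre'],1).tolist(),round(d['conf'],2)) for d in ctrl.spot_in(l,c)[:2]])
a=cv2.resize(sc[165:325,150:365],None,fx=3.7,fy=3.7,interpolation=cv2.INTER_CUBIC); cv2.imwrite('pics/s11c.png',cv2.convertScaleAbs(a,alpha=1.9))
E
```

```text
yaw 10.37 22.0833 [ 0.213  0.898 -0.179  1.747  0.286  0.522  0.032] [612.  -92.6   1.3] F [ 1.3 -5.   3.2] w 38.7 xaxis [ 0.    -0.001 -1.   ]
caddy_bare_foot_l scene [([587.5, 93.8, 52.4], 0.85)]
caddy_bare_foot_l wrist [([586.2, 13.4, 29.1], 0.64), ([604.8, -35.2, 20.2], 0.26)]
caddy_bare_foot_r scene [([587.5, 93.8, 52.4], 0.85)]
caddy_bare_foot_r wrist [([586.2, 13.4, 29.1], 0.64), ([604.8, -35.2, 20.2], 0.26)]
```

View pics/s11c.png

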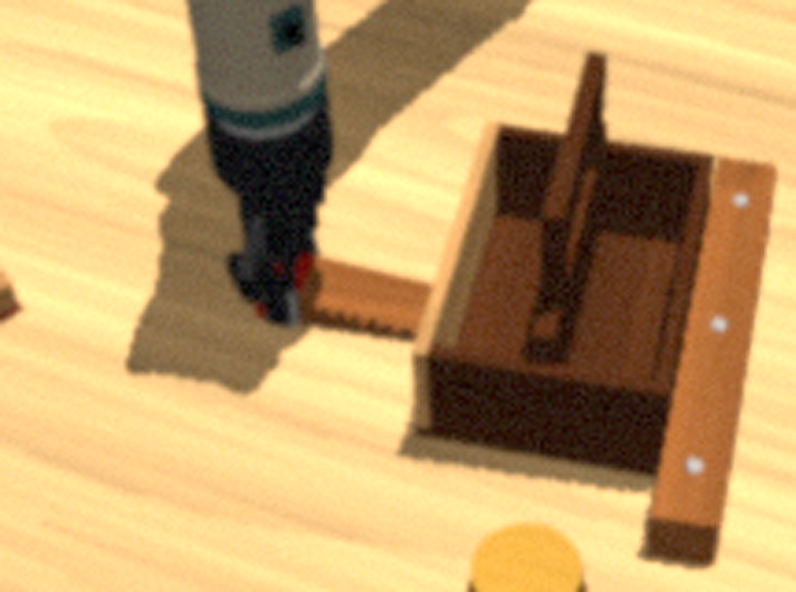

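```bash
cat > lift.py <<'E'
from ov import *
import sys
def shift(cam,A,B,P,h=9):
    a=cv2.imread('pics/'+A,0).astype(np.float32); b=cv2.imread('pics/'+B,0).astype(np.float32)
    u,v=proj(cam,P).round().astype(int)
    ta=a[v-h:v+h+1,u-h:u+h+1]
    W=np.array([[1,0,u-h],[0,1,v-h]],np.float32)
    try:
        cc,W=cv2.findTransformECC(ta,b,W,cv2.MOTION_TRANSLATION,(3,200,1e-6),None,3)
        return np.array([W[0,2]-(u-h),W[1,2]-(v-h)]).round(2),round(cc,3)
    except cv2.error as e: return 'fail',0
c=(579.5,87.2)
new=sys.argv[1]
pts={'bareL':(-100,-75,93),'bareR':(100,-75,93),'barL':(-70,0,183),'barR':(70,0,183),'backR':(100,75,95),'backL':(-100,75,95),'bareRbot':(100,-75,10)}
th=np.radians(1.0)
for k,p in pts.items():
    P=cad(*c,10.4,[p])[0]
    y=p[1]-64; q=(p[0],64+y*np.cos(th)+p[2]*np.sin(th),p[2]*np.cos(th)-y*np.sin(th))
    Q=cad(*c,10.4,[q])[0]
    for cam,A,B in (('scene','s7.png','s%s.png'%new),('top','t6.png','t%s.png'%new)):
        print(k,cam,'meas',shift(cam,A,B,P),'per deg',(proj(cam,Q)-proj(cam,P)).round(2))
E
python3 lift.py 11
```

```text
bareL scene meas (array([-0.86, -2.17]), 0.629) per deg [ 0.64 -0.65]
bareL top meas (array([-0.29,  0.06]), 0.998) per deg [-0.49  0.08]
bareR scene meas (array([0.23, 6.83]), 0.913) per deg [ 0.68 -0.61]
bareR top meas (array([-0.28,  0.09]), 0.999) per deg [-0.51 -0.04]
barL scene meas (array([ 1.35, -0.14]), 0.998) per deg [ 1.43 -0.19]
barL top meas (array([-0.89, -0.39]), 0.963) per deg [-1.12  0.18]
barR scene meas (array([ 1.26, -0.62]), 0.959) per deg [ 1.55 -0.15]
barR top meas (array([-1.19,  0.15]), 0.999) per deg [-1.11  0.14]
backR scene meas (array([ 0.08, -0.39]), 0.996) per deg [0.78 0.18]
backR top meas (array([-0.08,  0.03]), 0.999) per deg [-0.52  0.11]
backL scene meas (array([0.54, 0.07]), 0.998) per deg [0.69 0.16]
backL top meas (array([-0.08,  0.02]), 0.999) per deg [-0.53  0.1 ]
bareRbot scene meas (array([ 0.29, -0.16]), 0.998) per deg [ 0.03 -0.64]
bareRbot top meas (array([-0.34,  0.07]), 0.998) per deg [-0.04 -0.11]
```

Call:
{"method": "arm_command", "body": {"series": [[0,-0.04,0.2,0,0,0,0],[0,-0.04,0.2,0,0,0,0],[0,0,0,0,0,0,0],[0,0,0,0,0,0,0],[0,0,0,0,0,0,0],[0,0,0,0,0,0,0]]}}

```text
clock: 22.93
eef_pos: [611.3, -88.9, 1.3]
tool_rot: [0.073, 1.569, -1.317]
force: [0.3, -6.9, 3.0]
width: 39.1
```

```bash
python3 st.py
python3 - <<'E'
from h import *
t=shot('top','t12.png'); sc=shot('scene','s12.png'); w=shot('wrist','w12.png')
a=cv2.resize(t[150:275,205:415],None,fx=3.8,fy=3.8,interpolation=cv2.INTER_CUBIC); cv2.imwrite('pics/t12c.png',cv2.convertScaleAbs(a,alpha=1.7))
E
python3 lift.py 12 | grep -E 'bar[LR] |back'
```

```text
yaw 10.36 22.9333 [ 0.206  0.897 -0.178  1.751  0.285  0.519  0.026] [611.3 -88.9   1.3] F [ 0.3 -6.9  3. ] w 39.1 xaxis [ 0.    -0.002 -1.   ]
barL scene meas (array([ 1.55, -0.15]), 0.998) per deg [ 1.43 -0.19]
barL top meas (array([-1.06, -0.37]), 0.96) per deg [-1.12  0.18]
barR scene meas (array([ 1.44, -0.3 ]), 0.956) per deg [ 1.55 -0.15]
barR top meas (array([-1.34,  0.18]), 0.999) per deg [-1.11  0.14]
backR scene meas (array([ 0.01, -0.17]), 0.996) per deg [0.78 0.18]
backR top meas (array([-0.12,  0.03]), 0.998) per deg [-0.52  0.11]
backL scene meas (array([0.78, 0.11]), 0.997) per deg [0.69 0.16]
backL top meas (array([-0.07, -0.  ]), 0.999) per deg [-0.53  0.1 ]
```

View pics/t12c.png

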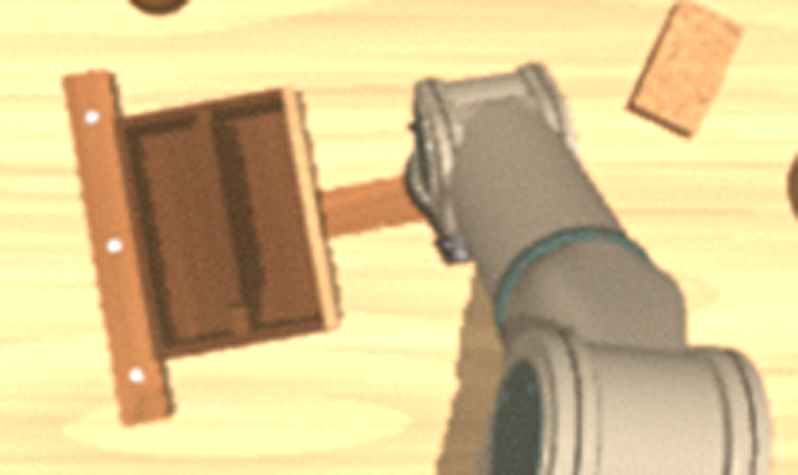

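View pics/w12.png

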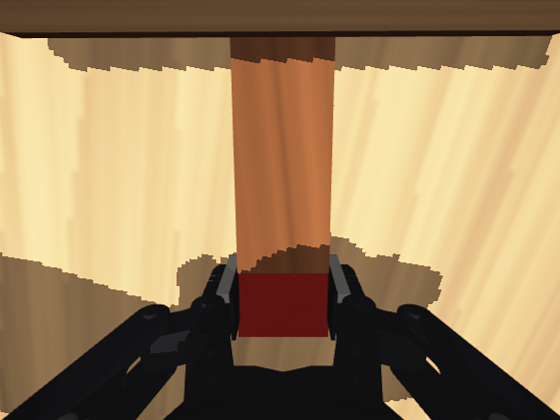

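Run:
```python
from h import *
s=ctrl.read_state();T=wristT(s); im=cv2.imread('pics/w12.png',0)
print(im[26:46,150].tolist(),im[26:46,283].tolist(),im[26:46,420].tolist())
ax=np.array([-.1805,.9836]); h=s['eef_pos'][:2]-18.8*ax
for v in (35,36,37,38):
    z=12.
    for _ in range(30):
        P=onz('wrist',283,v,z,T); d=(P[:2]-h)@ax; z=28-d*2/15
    print(v,P.round(1),'ins',round(180-d,1),'edge z',round(z,2),'foot lift',round((z-8)*119/139,2))
P=onz('wrist',22,38,11.5,T);print(P, np.hypot(*(P-onz('wrist',283,37,11.5,T))[:2]))
for x in (230,335,283): print(x,onz('wrist',x,60,12,T).round(1))
# heel check
print(onz('wrist',283,336.5,28,T), h)
```

```text
[70, 69, 68, 69, 70, 62, 30, 22, 22, 21, 18, 50, 97, 106, 104, 103, 104, 104, 104, 104] [71, 71, 70, 70, 73, 37, 20, 21, 20, 20, 20, 50, 55, 54, 54, 55, 55, 54, 54, 55] [72, 71, 72, 73, 53, 27, 21, 22, 20, 16, 80, 114, 119, 117, 117, 117, 117, 117, 117, 117]
35 [592.3  15.   11.4] ins 55.6 edge z 11.41 foot lift 2.92
36 [592.3  14.7  11.5] ins 55.9 edge z 11.46 foot lift 2.96
37 [592.4  14.3  11.5] ins 56.3 edge z 11.5 foot lift 3.0
38 [592.5  14.   11.5] ins 56.6 edge z 11.55 foot lift 3.04
[494.77187556  -3.95696879  11.5       ] 99.31841003188505
230 [573.7   2.7  12. ]
335 [613.6  10.1  12. ]
283 [593.8   6.4  12. ]
[ 614.994619   -108.52212684   28.        ] [ 614.6768572  -107.35563646]
```

Call:
{"method": "arm_command", "body": {"series": [[0,0,0,0,0,0,0],[0,0,0,0,0,0,0],[0,0,0,0,0,0,0],[0,0,0,0,0,0,0]]}}

```text
clock: 23.42
eef_pos: [611.3, -88.9, 1.3]
tool_rot: [0.071, 1.569, -1.319]
force: [2.0, -7.3, 2.4]
width: 39.0
```

```bash
python3 st.py
python3 - <<'E'
from h import *
print(ctrl.finish_job())
E
```

```text
yaw 10.36 23.4167 [ 0.206  0.897 -0.178  1.751  0.285  0.519  0.026] [611.3 -88.9   1.3] F [ 2.  -7.3  2.4] w 39.0 xaxis [ 0.    -0.002 -1.   ]
the job is handed in; nothing more can be done
None
```

The caddy is against the stop with its bare side facing straight away, and the wedge is under the middle of that side, still gripped. I handed the job in at 23.4 s of the 69 s allowed.

- **Caddy placement:** I turned the caddy about 129° by its hand bar, slid it back against the stop and let go. I then nudged it flush with the open gripper against the bare side. The top camera put it at yaw 10.3° against 10.3–10.7° for the stop. A drawing of the caddy set flush against the stop matched the picture.
- **Wedge and lift:** The wedge is flat on the bench and goes in about 56 mm, centred on the bare side.
    - **Wedge geometry:** the wrist picture and the point where the push force rose both put the two feet about 2.9–3.0 mm off the bench.
    - **Image shifts:** how far the hand bar moved in the pictures suggested about 2.4 mm instead. The two checks disagree by roughly half a millimetre.
    - I could not see the feet directly.
- **Final state:** The pose and grip held steady over the last half second, with about 7 N at the wrist. The arm was gripping only the wedge, and it never touched the can, jar, sanding block or brush.
- **Flush nudge:** The gripper's knuckles met the bare side about 20 mm sooner than I expected. The wrist read 30 N before I backed off, which is under the 40 N limit, though I read it only at the end of that move. Later pictures showed the caddy still flat against the stop.

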